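# Open a combination lockbox whose dial has slipped

## Task

The lockbox's dial has slipped, so the two spots where it pushes in lie a quarter to one and a half marks further left than the marks of its combination, both by the same amount: turn the dial left past the first mark left of zero, feel for the spot with light pressure, push the dial fully in and pull it up again; then turn it right towards the second mark right of zero, find the spot left of that mark likewise, push the dial fully in and leave it in. Then slide the hatch fully open. Never force the dial, and leave the other things where they are.

Things in the scene. Friction and masses are not known exactly. Their poses are not given: they have to be found in the camera images.
- lockbox: grey steel box, 260 (x) x 340 (y) x 100 mm tall, fixed; origin: centre of its underside, z up, x away from the robot. Dial axis at x 0, y +85 mm; hatch on the lid's -y half. On the lid a flat ring round the dial has 7 marks 20 deg apart; the long middle one, towards +x, is zero; marks towards +y are left of zero, towards -y right of zero
- dial: black round dial, 92 mm across, 8 mm thick, with a grip bar on top 66 mm long, 14 wide, its top 42 mm above the dial's underside. Origin: on the axis at the underside, 112 mm above the bench when up (12 mm gap below); x along the bar to the white pointer line, z up. It turns and moves straight down and up. More than 30 N between it and the lock (pressing, or turning while in a gate) damages the lock
- dial_turn (a joint): dial angle, rad: 0 = pointer at zero mark, positive left (counter-clockwise from above), +-1.31; friction 0.08 N m. Two hidden gates let the dial in: at +20 deg (left) and -40 deg (right) plus one unknown slip of +5 to +30 deg, the same for both; each admits it within 2 to 3 deg of its centre. In a gate it cannot turn
- dial_push (a joint): how far the dial is down, m: 0 up, 0.010 fully in. Stays where left (no return spring): 2 to 3 N moves it down, 6 N up. Just over 2 mm down its hidden nose meets the gate plate and is blocked by a stiff spring, about 8 N per mm, unless over a gate (at a gate's edge it may half sink); over a gate it goes down to 10 mm with about 5 N, setting a tumbler
- hatch_handle (a point): centre of the top of the hatch's handle, 141 mm above the bench: an upright dark steel bar 50 mm long (box x), 12 mm thick (box y), 36 mm high above the aluminium hatch plate (112 x 128 mm, 4 mm thick)
- hatch (a joint): how far the hatch is open, m: 0 shut, 0.085 fully open; it slides along the box's +x (away from the robot), 3 N friction, and stays where left. Blocked until both tumblers are set
- mixing_cup: bystander, not to be moved: black lidded mixing cup, 92 mm wide, 158 mm tall; origin at the centre of its underside
- tape_roll: bystander, not to be moved: roll of masking tape, 100 mm across, 36 mm tall; origin at the centre of its underside
- filler_can: bystander, not to be moved: can of body filler, 84 mm wide, 105 mm tall; origin at the centre of its underside
- spatula: bystander, not to be moved: filler spatula, 200 mm long, lying down; origin at the centre of its underside
- disc_stack: bystander, not to be moved: stack of sanding discs, 150 mm across, 22 mm tall; origin at the centre of its underside
- air_cap: bystander, not to be moved: small brass spray-gun air cap, 30 mm across, 20 mm tall, standing on the lockbox's lid near its far edge; origin at the centre of its underside

How it is judged:
On the way, in this order (a step that is already met when the one before it is completed fails the run):
1. dial pushed fully in at the gate left of zero (value of joint dial_push above 0.0085 m and value of joint dial_turn above 0.3 rad), for 0.1 s.
2. then dial pulled up, turned right and pushed fully in at the gate right of zero (value of joint dial_push above 0.0085 m and value of joint dial_turn below 0 rad), for 0.1 s.
At the end, for the whole second after the job is handed in: the hatch is open by at least 78 mm of its 85 mm and at rest, the dial is in its gate right of zero, at least 7.5 mm down, and nothing is held (value of joint hatch above 0.078 m and value of joint dial_push above 0.0075 m and value of joint dial_turn below 0 rad and velocity of joint hatch below 0.01 m/s); the robot touches nothing.
It fails at once if the dial is forced: more than 30 N between the dial and the lock (contact force between dial and lockbox above 30 N).
It fails at once if a bystander is moved by more than 30 mm (distance of any of mixing_cup, tape_roll, filler_can, spatula, disc_stack, air_cap from where it was at the start of the episode above 0.03 m).
It also fails if it takes over 56 s, if anything falls off the work surface, if the arm or the gripper's body presses on something with over 40 N, if the wrist force passes 120 N, or if a joint passes its speed limit or range.

## Robot

A 6-joint arm with a two-finger parallel gripper is mounted at the origin on the work surface. World frame = base frame: x ahead of the robot, y to its left, z up, the work surface at z = 0. Lengths are in m, angles in rad, forces in N, time in s.
With the tool pointing down it reaches from about 0.3 to 0.825 m from the base axis. Payload 5.4 kg.
Tool frame: the origin (TCP) lies midway between the tips of the shut fingers; the grasp point (between the pads) lies 19 mm behind it (env.tcp_to_grasp is the distance from the TCP to the grasp point, in m); y points along the fingers, z is the direction in which the jaws open and shut, and the axes are right-handed (so a half turn about y gives the same grasp; the last joint's range is limited). The gripper opens to 92 mm and grips with 3 to 60 N. Pads are 20 mm wide; open, the fingers measure 128 mm over their backs; the gripper's body (75 mm by 189 mm) begins 69 mm behind the grasp point.
Start: joints at [-1.55, 0.158, 1.597, -0, 1.386, -0.21], TCP at [0.132, -0.56, 0.215] pointing down, gripper open.
Joint ranges: [-2.91, 2.91], [-0.94, 2.29], [0.18, 2.7], [-1.29, 4.43], [0.17, 2.64], [-3, 3]. Speed limits (rad/s): [2.57, 2.57, 3.14, 3.14, 3.14, 3.14].

## Interface

Orientations are given as a 3x3 rotation matrix whose columns are the frame's x, y, z axes.
In Python, from station import status, camera, workorder, env gives the robot as it stands. The module is installed in compiled form; this text tells all that it offers.
- The arm moves only by the tool step_arm, never from a script. Its argument "series" is a list of rows, each a list of 3 entries, a list of its own where there are three numbers: the turn, a rotation vector about the tool's x, y, z in degrees, then the shift along the tool's x, y, z in m, then the closure, from 0 (fully open) to 1 (shut). A call has 1 to 8 rows; each row shifts and turns the pose as measured when the row begins, along the tool's axes as they then stand; what a row does not reach is not made up. A row lasts 1/8 s, in which the tool goes at most 62.5 mm and 10.7 degrees, less where a joint would pass 70% of its speed; a pose out of reach is approached as far as the arm can. A call is refused whole if a number of a shift passes 0.0625 or a number of a turn 10.7, either way. A call with a gripper value outside its range is refused whole. The fingers move at their own pace and stop on an object; "grip_force" is the grip in N (left out, the last holds). Time passes only in rows, so rows that do not move let the fingers close. It gives the time, the measured TCP pose, the force and the opening at its end, in the units of the state.
- status.get_obs(): the state, without advancing time (a new reading comes with each control period).
- camera(name): name is "scene" or "top" or "wrist"; returns a dict with "frame" (400x640x3 uint8, blue, green, red), "z_map" (400x640 float32, m along the optical axis (not along the pixel's ray), 0 where there is no reading), "fx", "fy", "cx", "cy" (pixels), "world_from_camera" (4x4, takes a point from camera to world coordinates). Camera axes: x right, y down, z forward; pixel columns grow to the right and rows downward; lengths in m; the calibration is good to about 2 mm. A picture is of the moment at which its call begins.
- workorder.sign_off(): hands the job in, once; it reports no verdict.
The state is a dict: "time": time; "qpos": joint angles; "joint_velocities": joint speeds; "joint_torque": joint torques, N m; "tcp_pos": TCP position; "tcp_rot": TCP orientation; "ft_force": force on the tool from outside, world axes, zero at the start; "torque": the same for the moment, N m; "finger_gap": finger opening in m.
Only numpy, scipy, OpenCV 4.12 (cv2) and the standard library are available. Lean on these libraries where they do the work, as an engineer would, in place of code of your own. Each camera call takes 0.05 s, during which the arm holds its last target. There are 200 camera calls.

## Working session

There is one attempt and no reset: what is moved stays moved. The work goes in short steps, Python scripts to look and compute and a tool call to move; the robot and the scene stay as the last step left them, time stands still between calls to the robot, and variables do not carry over. Pictures are saved under pics/ and viewed, about 8 in all and at most 12, crops included, and the job is handed in when it is done.

Besides the shell and the picture viewer there is one more tool, called after ">>>" by a JSON object that holds its "method" and its "body". step_arm: Moves the arm, as the interface text tells. Its arguments: {"type":"object","properties":{"series":{"type":"array"},"grip_force":{"type":"number"}},"required":["series"]}

```bash
mkdir -p pics; ls
cat > h.py <<'E'
import numpy as np, cv2
from station import status, camera, workorder, env
def pts(c):
    v,u=np.mgrid[0:400,0:640]; z=c["z_map"]
    P=np.stack([(u-c["cx"])/c["fx"]*z,(v-c["cy"])/c["fy"]*z,z],-1)
    T=c["world_from_camera"]; return P@T[:3,:3].T+T[:3,3]
def ray(c,u,v,h):
    T=c["world_from_camera"]; d=T[:3,:3]@np.array([(u-c["cx"])/c["fx"],(v-c["cy"])/c["fy"],1]); o=T[:3,3]
    return o+d*(h-o[2])/d[2]
E
python3 - <<'E'
from h import *
for n in ("top","scene"):
    c=camera(n); cv2.imwrite(f"pics/{n}0.png",c["frame"]); np.savez(f"{n}0.npz",**c)
    print(n,c["world_from_camera"].round(3).tolist(),c["fx"])
o=status.get_obs(); print({k:np.round(v,3).tolist() for k,v in o.items()})
print(env.tcp_to_grasp)
E
```

```text
pics
top [[0.022, -0.993, 0.119, 0.512], [-1.0, -0.021, 0.012, 0.04], [-0.01, -0.119, -0.993, 1.072], [0.0, 0.0, 0.0, 1.0]] 464.2035699147672
scene [[-0.571, 0.663, -0.484, 1.023], [0.821, 0.463, -0.334, 0.334], [0.003, -0.588, -0.809, 0.796], [0.0, 0.0, 0.0, 1.0]] 377.3833151547896
{'time': 0.1, 'qpos': [-1.55, 0.159, 1.598, 0.0, 1.386, -0.21], 'joint_velocities': [0.001, -0.001, -0.001, 0.002, -0.002, -0.0], 'joint_torque': [-0.0, -38.65, -32.296, 0.07, 0.034, -0.0], 'tcp_pos': [0.132, -0.559, 0.214], 'tcp_rot': [[-0.973, -0.0, 0.229], [-0.229, 0.002, -0.973], [-0.0, -1.0, -0.002]], 'ft_force': [0.509, -0.069, -0.122], 'torque': [0.05, -0.016, -0.005], 'finger_gap': 0.092}
0.0187
```

View pics/top0.png

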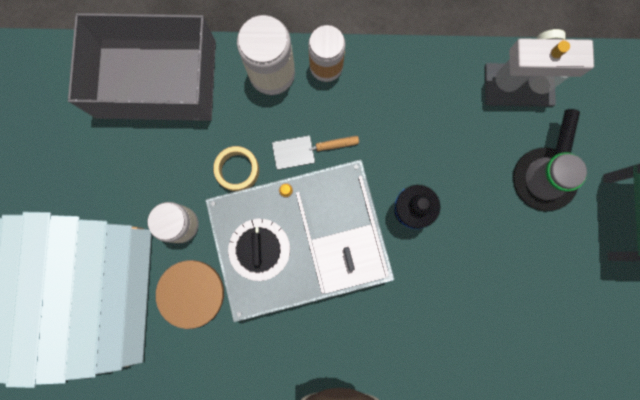

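View pics/scene0.png

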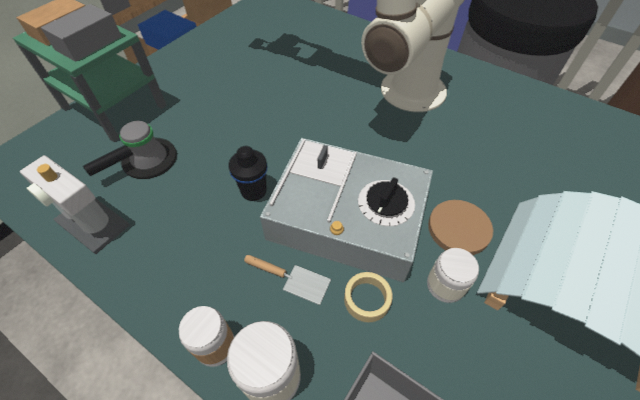

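The top view shows the lockbox (lid corners about (207,198), (362,162), (391,281), (235,320)). The dial is at (258,248) with its pointer up-left near zero, the handle at (349,260), the air cap at (286,190) and the cup at (418,206). I'll measure these now.

Run:
```python
from h import *
for n in ("top","scene"):
    c=dict(np.load(f"{n}0.npz")); P=pts(c); g=c["frame"].max(-1).astype(int)
    X,Y,Z=P[...,0],P[...,1],P[...,2]
    near=(abs(X-.5)<.25)&(abs(Y-.07)<.25)
    lid=near&(abs(Z-.1)<.008)
    cn,_=cv2.findContours(lid.astype(np.uint8),cv2.RETR_EXTERNAL,2); k=max(cn,key=cv2.contourArea)
    q=P[k[:,0,1],k[:,0,0]][:,:2].astype(np.float32); print(n,"lid",cv2.minAreaRect(q), "z",np.median(Z[lid]))
    for nm,zlo,zhi,dark in (("bartop",.143,.17,90),("handle",.130,.1425,120),("dialdisc",.115,.127,70)):
        m=(near&(Z>zlo)&(Z<zhi)&(g<dark)).astype(np.uint8)
        nc,l,s,ce=cv2.connectedComponentsWithStats(m)
        for i in range(1,nc):
            if s[i,4]>15:
                p=P[l==i]; print(n,nm,s[i],cv2.minAreaRect(p[:,:2].astype(np.float32)),p[:,2].mean().round(4),p[:,:2].mean(0).round(4))
c=dict(np.load("top0.npz")); f=c["frame"][180:310,195:395]; cv2.imwrite("pics/crop0.png",cv2.resize(f,None,fx=4,fy=4,interpolation=cv2.INTER_CUBIC))
```

```text
top lid ((0.5479969382286072, 0.09134573489427567), (0.26056501269340515, 0.34077540040016174), 15.824506759643555) z 0.10047846887450007
top bartop [412 195  20  20 324] ((0.6205671429634094, -0.1556904911994934), (0.037958644330501556, 0.03799325227737427), 89.84646606445312) 0.1546 [ 0.6204 -0.1547]
top bartop [251 233   9  33 246] ((0.524924099445343, 0.17265643179416656), (0.06348251551389694, 0.014510528184473515), 4.216127872467041) 0.153 [0.5243 0.1721]
top handle [410 196  12  20  40] ((0.617272675037384, -0.14390665292739868), (0.040027644485235214, 0.01577005162835121), 18.594989776611328) 0.1365 [ 0.6153 -0.1418]
top handle [344 248  10  24 117] ((0.5086983442306519, -0.01252212654799223), (0.046928539872169495, 0.0104313213378191), 16.27652931213379) 0.1393 [ 0.5086 -0.0123]
top dialdisc [400 187  31  39 337] ((0.6220034956932068, -0.14950677752494812), (0.061554644256830215, 0.0776853859424591), 86.22347259521484) 0.1174 [ 0.62   -0.1471]
top dialdisc [ 237  228   43   44 1116] ((0.5249761343002319, 0.17195871472358704), (0.08599674701690674, 0.08603911101818085), 53.90
[... 810 characters left out ...]
5508) 0.136 [ 0.6332 -0.1458]
scene handle [379 186  17  20  43] ((0.5307597517967224, 0.17803777754306793), (0.012653391808271408, 0.060050852596759796), 81.21308898925781) 0.1363 [0.5448 0.1763]
scene dialdisc [232 152  30  23 238] ((0.6279099583625793, -0.14635978639125824), (0.052135199308395386, 0.07534897327423096), 70.67256164550781) 0.118 [ 0.6311 -0.1452]
scene dialdisc [318 152   9  15  30] ((0.5147098898887634, -0.00860775075852871), (0.04397914186120033, 0.006279688328504562), 7.665166854858398) 0.121 [ 0.5214 -0.0074]
scene dialdisc [367 182  41  34 839] ((0.5282255411148071, 0.1737518012523651), (0.08942825347185135, 0.08937682211399078), 19.95958137512207) 0.12 [0.5315 0.1754]
```

View pics/crop0.png

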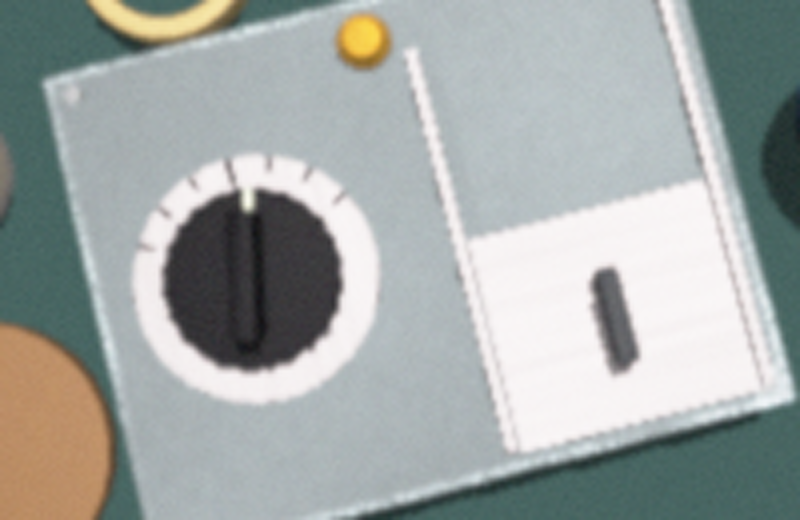

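The dial is at about (0.525, 0.172) and its bar yaw is 4.5° in the world frame. The box yaw is 15.8°, so the dial sits at about -11°. Next I move over towards the dial.

>>> {"method": "step_arm", "body": {"series": [[[0,0,0],[-0.039,-0.004,-0.044],0],[[0,0,0],[-0.039,-0.004,-0.044],0],[[0,0,0],[-0.039,-0.004,-0.044],0],[[0,0,0],[-0.039,-0.004,-0.044],0],[[0,0,0],[-0.039,-0.004,-0.044],0],[[0,0,0],[-0.039,-0.004,-0.044],0],[[0,0,0],[-0.039,-0.004,-0.044],0],[[0,0,0],[-0.039,-0.004,-0.044],0]], "grip_force": 20}}

```text
time: 1.1
tcp_pos: [0.3589, -0.134, 0.2444]
tcp_rot: [[-0.976, 0.001, 0.22], [-0.22, 0.008, -0.976], [-0.002, -1.0, -0.007]]
ft_force: [1.3, -0.4, -0.4]
finger_gap: 0.0918
```

```bash
cat >> h.py <<'E'
from scipy.spatial.transform import Rotation as Ro
def goto(p,barang):
    "remaining shift (tool axes, now) and rotvec deg for tool down, jaw axis at barang-90 deg"
    o=status.get_obs(); R=np.array(o["tcp_rot"]); t=np.array(o["tcp_pos"])
    a=np.radians(barang-90); z=np.array([np.cos(a),np.sin(a),0]); y=np.array([0,0,-1.]); Rt=np.stack([np.cross(y,z),y,z],1)
    print("t",round(o["time"],2),"tcp",t.round(4),"q",np.round(o["qpos"],2),"F",np.round(o["ft_force"],1),"gap",round(o["finger_gap"],4))
    print("shift",(R.T@(np.array(p)-t)).round(4),"turn",np.degrees(Ro.from_matrix(R.T@Rt).as_rotvec()).round(2))
E
python3 -c "
from h import *
goto([.525,.172,.24],4.5)"
```

```text
t 1.1 tcp [ 0.3589 -0.134   0.2444] q [-0.68 -0.4   2.04  0.01  1.5   0.67] F [ 1.3 -0.4 -0.4] gap 0.0918
shift [-0.2293  0.0069 -0.262 ] turn [ 0.42  8.2  -0.11]
```

>>> {"method": "step_arm", "body": {"series": [[[0,0,0],[-0.038,0.001,-0.044],0],[[0,0,0],[-0.038,0.001,-0.044],0],[[0,0,0],[-0.038,0.001,-0.044],0],[[0,0,0],[-0.038,0.001,-0.044],0],[[0,0,0],[-0.038,0.001,-0.044],0],[[0,0,0],[-0.036,0.001,-0.04],0],[[0.4,8,0],[-0.004,0.001,-0.004],0]]}}

```text
time: 1.98
tcp_pos: [0.5283, 0.189, 0.2376]
tcp_rot: [[-0.996, 0.002, 0.084], [-0.084, -0.001, -0.996], [-0.002, -1.0, 0.002]]
ft_force: [-0.2, -0.7, -0.4]
finger_gap: 0.0918
```

```bash
python3 -c "
from h import *
goto([.525,.172,.24],4.5)
c=camera('wrist'); cv2.imwrite('pics/w1.png',c['frame']); np.savez('w1.npz',**c); P=pts(c); g=c['frame'].max(-1)
for nm,lo,hi in (('bar',.145,.16),('disc',.113,.127)):
    m=((P[...,2]>lo)&(P[...,2]<hi)&(g<90)&(abs(P[...,0]-.525)<.06)&(abs(P[...,1]-.172)<.06)); p=P[m][:,:2].astype(np.float32)
    print(nm,len(p), cv2.minAreaRect(p) if len(p) else '')
"
```

```text
t 1.98 tcp [0.5283 0.189  0.2376] q [ 0.13  0.11  1.61 -0.    1.43  1.62] F [-0.2 -0.7 -0.4] gap 0.0918
shift [ 0.0047 -0.0023  0.0167] turn [-0.09  0.31 -0.09]
bar 949 ((0.5264369249343872, 0.17231696844100952), (0.06544892489910126, 0.01401855330914259), 4.517863750457764)
disc 4364 ((0.5263234972953796, 0.173076793551445), (0.09216049313545227, 0.09205818176269531), 9.936214447021484)
```

View pics/w1.png

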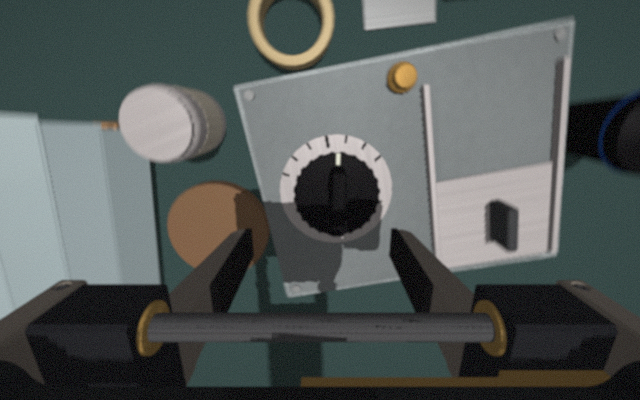

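The wrist view shows the bar (337,193) and pointer (338,158) clear between the fingers. It confirms the dial at (0.526, 0.1725) with the bar at 4.5°. I'll align and descend.

>>> {"method": "step_arm", "body": {"series": [[[0,0.3,0],[0.004,0.0,0.016],0],[[0,0,0],[0,0,0],0],[[0,0,0],[0,0.03,0],0],[[0,0,0],[0,0.03,0],0],[[0,0,0],[0,0.015,0],0.2],[[0,0,0],[0,0,0],0.2]]}}

```text
time: 2.78
tcp_pos: [0.5249, 0.1666, 0.1621]
tcp_rot: [[-0.997, 0.004, 0.075], [-0.075, -0.002, -0.997], [-0.004, -1.0, 0.002]]
ft_force: [-0.3, -0.3, 0.0]
finger_gap: 0.0748
```

```bash
python3 -c "
from h import *
goto([.526,.1725,.128],4.5)"
```

```text
t 2.77 tcp [0.5249 0.1666 0.1621] q [ 0.09  0.14  1.73 -0.    1.27  1.59] F [-0.3 -0.3  0. ] gap 0.0748
shift [-0.0014  0.0341 -0.0058] turn [-0.1  -0.22 -0.2 ]
```

>>> {"method": "step_arm", "body": {"series": [[[0,-0.2,0],[-0.001,0.01,-0.004],0.3],[[0,0,0],[0,0.012,-0.001],0.5],[[0,0,0],[0,0.008,0],0.6],[[0,0,0],[0,0.002,0],0.6],[[0,0,0],[0,0,0],0.6]]}}

```text
time: 3.4
tcp_pos: [0.5275, 0.1721, 0.1306]
tcp_rot: [[-0.997, 0.008, 0.079], [-0.079, -0.001, -0.997], [-0.008, -1.0, 0.002]]
ft_force: [-0.8, 0.5, 1.0]
finger_gap: 0.0369
```

```bash
python3 -c "
from h import *
goto([.526,.1725,.128],4.5)"
```

```text
t 3.4 tcp [0.5275 0.1721 0.1306] q [ 0.1   0.18  1.75 -0.    1.21  1.59] F [-0.8  0.5  1. ] gap 0.0369
shift [ 0.0014  0.0026 -0.0005] turn [-0.1   0.02 -0.45]
```

>>> {"method": "step_arm", "body": {"series": [[[0,0,-0.4],[0.001,0.002,0],0.9],[[0,0,0],[0,0,0],1],[[0,0,0],[0,0,0],1],[[0,0,0],[0,0,0],1],[[0,-4,0],[0,0,0],1]]}}

```text
time: 4.03
tcp_pos: [0.5269, 0.1721, 0.1292]
tcp_rot: [[-0.989, 0.002, 0.15], [-0.15, -0.001, -0.989], [-0.002, -1.0, 0.002]]
ft_force: [0.7, -0.7, -0.5]
finger_gap: 0.0138
```

```bash
python3 -c "
from h import *
goto([.526,.1725,.128],15.8+22)"
```

```text
t 4.03 tcp [0.5269 0.1721 0.1292] q [ 0.1   0.18  1.74 -0.    1.21  1.52] F [ 0.7 -0.7 -0.5] gap 0.0138
shift [ 0.0009  0.0012 -0.0005] turn [ -0.11 -29.2   -0.07]
```

>>> {"method": "step_arm", "body": {"series": [[[0,-7,0],[0,0,0],1],[[0,-7,0],[0,0,0],1],[[0,-7,0],[0,0,0],1],[[0,-7,0],[0,0,0],1],[[0,0,0],[0,0,0],1]]}}

```text
time: 4.65
tcp_pos: [0.5268, 0.1725, 0.1292]
tcp_rot: [[-0.795, 0.002, 0.607], [-0.607, -0.0, -0.795], [-0.001, -1.0, 0.001]]
ft_force: [-0.5, -0.4, -1.4]
finger_gap: 0.0139
```

```bash
python3 -c "
from h import *
goto([.526,.1725,.128],15.8+22)"
```

```text
t 4.65 tcp [0.5268 0.1725 0.1292] q [ 0.1   0.18  1.74 -0.    1.21  1.02] F [-0.5 -0.4 -1.4] gap 0.0139
shift [ 0.0006  0.0012 -0.0005] turn [-0.06 -0.43 -0.08]
```

>>> {"method": "step_arm", "body": {"series": [[[0,-1,0],[0,0.001,0],1],[[0,0,0],[0,0.001,0],1],[[0,0,0],[0,0.001,0],1]]}}

```text
time: 5.03
tcp_pos: [0.5268, 0.1725, 0.1269]
tcp_rot: [[-0.786, 0.002, 0.619], [-0.619, -0.0, -0.786], [-0.001, -1.0, 0.001]]
ft_force: [-1.5, 0.1, 3.2]
finger_gap: 0.0136
```

>>> {"method": "step_arm", "body": {"series": [[[0,0,0],[0,0.001,0],1]]}}

```text
time: 5.15
tcp_pos: [0.5268, 0.1725, 0.1264]
tcp_rot: [[-0.786, 0.002, 0.618], [-0.618, -0.0, -0.786], [-0.001, -1.0, 0.001]]
ft_force: [-3.2, -1.0, 8.0]
finger_gap: 0.0141
```

Blocked contact comes at z≈0.1267 (8 N at 0.1264). Now I step left about 3° at a time: relax, turn, then press lightly.

>>> {"method": "step_arm", "body": {"series": [[[0,-3.2,0],[0,-0.0007,0],1],[[0,0,0],[0,0.0003,0],1],[[0,0,0],[0,0.001,0],1],[[0,0,0],[0,0.001,0],1]]}}

```text
time: 5.65
tcp_pos: [0.5268, 0.1725, 0.1263]
tcp_rot: [[-0.752, 0.002, 0.66], [-0.66, -0.0, -0.752], [-0.001, -1.0, 0.001]]
ft_force: [-4.7, -1.4, 9.3]
finger_gap: 0.0135
```

>>> {"method": "step_arm", "body": {"series": [[[0,-3.2,0],[0,-0.0007,0],1],[[0,0,0],[0,0.0003,0],1],[[0,0,0],[0,0.001,0],1],[[0,0,0],[0,0.001,0],1]]}}

```text
time: 6.15
tcp_pos: [0.5268, 0.1725, 0.1263]
tcp_rot: [[-0.717, 0.001, 0.697], [-0.697, -0.0, -0.717], [-0.001, -1.0, 0.001]]
ft_force: [-4.7, -1.4, 8.6]
finger_gap: 0.0136
```

>>> {"method": "step_arm", "body": {"series": [[[0,-3.2,0],[0,-0.0007,0],1],[[0,0,0],[0,0.0003,0],1],[[0,0,0],[0,0.001,0],1],[[0,0,0],[0,0.001,0],1]]}}

```text
time: 6.65
tcp_pos: [0.5267, 0.1726, 0.1262]
tcp_rot: [[-0.681, 0.001, 0.733], [-0.733, -0.001, -0.681], [-0.0, -1.0, 0.001]]
ft_force: [-4.9, -1.3, 9.3]
finger_gap: 0.0138
```

>>> {"method": "step_arm", "body": {"series": [[[0,-3.2,0],[0,-0.0007,0],1],[[0,0,0],[0,0.0003,0],1],[[0,0,0],[0,0.001,0],1],[[0,0,0],[0,0.001,0],1]]}}

```text
time: 7.15
tcp_pos: [0.5267, 0.1726, 0.1263]
tcp_rot: [[-0.643, 0.0, 0.766], [-0.766, -0.001, -0.643], [0.0, -1.0, 0.001]]
ft_force: [-4.8, -0.8, 9.8]
finger_gap: 0.014
```

>>> {"method": "step_arm", "body": {"series": [[[0,-3.2,0],[0,-0.0007,0],1],[[0,0,0],[0,0.0003,0],1],[[0,0,0],[0,0.001,0],1],[[0,0,0],[0,0.001,0],1]]}}

```text
time: 7.65
tcp_pos: [0.5267, 0.1726, 0.1262]
tcp_rot: [[-0.605, -0.0, 0.797], [-0.797, -0.001, -0.605], [0.001, -1.0, 0.001]]
ft_force: [-5.3, -1.3, 8.7]
finger_gap: 0.0138
```

>>> {"method": "step_arm", "body": {"series": [[[0,-3.2,0],[0,-0.0007,0],1],[[0,0,0],[0,0.0003,0],1],[[0,0,0],[0,0.001,0],1],[[0,0,0],[0,0.001,0],1]]}}

```text
time: 8.15
tcp_pos: [0.5266, 0.1727, 0.1261]
tcp_rot: [[-0.565, -0.0, 0.825], [-0.825, -0.002, -0.565], [0.002, -1.0, 0.001]]
ft_force: [-5.1, -1.6, 8.9]
finger_gap: 0.0137
```

>>> {"method": "step_arm", "body": {"series": [[[0,-3.2,0],[0,-0.0007,0],1],[[0,0,0],[0,0.0003,0],1],[[0,0,0],[0,0.001,0],1],[[0,0,0],[0,0.001,0],1]]}}

```text
time: 8.65
tcp_pos: [0.5266, 0.1727, 0.1256]
tcp_rot: [[-0.523, -0.001, 0.852], [-0.852, -0.002, -0.523], [0.002, -1.0, 0.0]]
ft_force: [-5.4, -0.9, 8.5]
finger_gap: 0.0136
```

Slightly deeper here (0.1256). I'll press a little more at this spot.

>>> {"method": "step_arm", "body": {"series": [[[0,0,0],[0,0.0008,0],1],[[0,0,0],[0,0.0005,0],1]]}}

```text
time: 8.9
tcp_pos: [0.5266, 0.1727, 0.1256]
tcp_rot: [[-0.525, -0.001, 0.851], [-0.851, -0.002, -0.525], [0.003, -1.0, 0.0]]
ft_force: [-3.5, -0.6, 5.1]
finger_gap: 0.0138
```

>>> {"method": "step_arm", "body": {"series": [[[0,-1.7,0],[0,-0.0007,0],1],[[0,0,0],[0,0.0003,0],1],[[0,0,0],[0,0.001,0],1],[[0,0,0],[0,0.001,0],1]]}}

```text
time: 9.4
tcp_pos: [0.5266, 0.1727, 0.1241]
tcp_rot: [[-0.501, -0.001, 0.865], [-0.865, -0.002, -0.501], [0.003, -1.0, 0.0]]
ft_force: [-2.4, 0.3, 5.0]
finger_gap: 0.014
```

>>> {"method": "step_arm", "body": {"series": [[[0,0,0],[0,0.001,0],1],[[0,0,0],[0,0.001,0],1],[[0,0,0],[0,0.001,0],1]]}}

```text
time: 9.78
tcp_pos: [0.5266, 0.1727, 0.1212]
tcp_rot: [[-0.501, -0.001, 0.865], [-0.865, -0.002, -0.501], [0.003, -1.0, 0.0]]
ft_force: [-2.8, -0.3, 4.5]
finger_gap: 0.0139
```

>>> {"method": "step_arm", "body": {"series": [[[0,0,0],[0,0.001,0],1],[[0,0,0],[0,0.001,0],1]]}}

```text
time: 10.02
tcp_pos: [0.5265, 0.1727, 0.1193]
tcp_rot: [[-0.501, -0.001, 0.865], [-0.865, -0.002, -0.501], [0.003, -1.0, 0.0]]
ft_force: [-2.9, -0.1, 5.4]
finger_gap: 0.0143
```

>>> {"method": "step_arm", "body": {"series": [[[0,0,0],[0,0.0006,0],1],[[0,0,0],[0,0.0004,0],1]]}}

```text
time: 10.28
tcp_pos: [0.5266, 0.1728, 0.1192]
tcp_rot: [[-0.501, -0.001, 0.865], [-0.865, -0.002, -0.501], [0.003, -1.0, 0.0]]
ft_force: [-4.0, -0.6, 7.0]
finger_gap: 0.014
```

Fully in at about +44° (10.0 mm travel, 7 N). Pulling up.

>>> {"method": "step_arm", "body": {"series": [[[0,0,0],[0,-0.0015,0],1],[[0,0,0],[0,-0.002,0],1],[[0,0,0],[0,-0.002,0],1],[[0,0,0],[0,-0.002,0],1],[[0,0,0],[0,-0.002,0],1],[[0,0,0],[0,-0.0015,0],1]]}}

```text
time: 11.02
tcp_pos: [0.5265, 0.1727, 0.1265]
tcp_rot: [[-0.501, -0.002, 0.865], [-0.865, -0.002, -0.501], [0.003, -1.0, -0.0]]
ft_force: [3.5, 1.2, -5.8]
finger_gap: 0.014
```

>>> {"method": "step_arm", "body": {"series": [[[0,0,0],[0,-0.0015,0],1],[[0,0,0],[0,-0.0015,0],1],[[0,0,0],[0,-0.0005,0],1]]}}

```text
time: 11.4
tcp_pos: [0.5264, 0.1727, 0.1293]
tcp_rot: [[-0.502, -0.001, 0.865], [-0.865, -0.002, -0.502], [0.002, -1.0, -0.0]]
ft_force: [4.4, 1.1, -10.7]
finger_gap: 0.014
```

>>> {"method": "step_arm", "body": {"series": [[[0,2,0],[0,0.0005,0],1],[[0,9,0],[0,0,0],1],[[0,9,0],[0,0,0],1],[[0,9,0],[0,0,0],1],[[0,9,0],[0,0,0],1],[[0,9,0],[0,0,0],1],[[0,8,0],[0,0,0],1],[[0,0,0],[0,0,0],1]]}}

```text
time: 12.4
tcp_pos: [0.5269, 0.172, 0.1293]
tcp_rot: [[-0.999, -0.0, 0.049], [-0.049, -0.004, -0.999], [0.0, -1.0, 0.004]]
ft_force: [3.4, 1.0, -7.5]
finger_gap: 0.0139
```

```bash
python3 -c "
from h import *
goto([.526,.1725,.129],1.3)"
```

```text
t 12.4 tcp [0.5269 0.172  0.1293] q [ 0.1   0.19  1.74 -0.    1.22  1.62] F [ 3.4  1.  -7.5] gap 0.0139
shift [ 0.0008  0.0003 -0.0005] turn [-0.22  1.54  0.02]
```

>>> {"method": "step_arm", "body": {"series": [[[0,1.7,0],[0.0003,0.0007,-0.0003],1],[[0,0,0],[0,0.001,0],1],[[0,0,0],[0,0.001,0],1],[[0,0,0],[0,0.001,0],1],[[0,0,0],[0,0.001,0],1]]}}

```text
time: 13.02
tcp_pos: [0.527, 0.172, 0.1279]
tcp_rot: [[-1.0, 0.001, 0.022], [-0.022, -0.005, -1.0], [-0.001, -1.0, 0.005]]
ft_force: [-1.4, -1.0, 2.1]
finger_gap: 0.0138
```

>>> {"method": "step_arm", "body": {"series": [[[0,0,0],[0,0.001,0],1],[[0,0,0],[0,0.001,0],1],[[0,0,0],[0,0.001,0],1]]}}

```text
time: 13.4
tcp_pos: [0.527, 0.172, 0.125]
tcp_rot: [[-1.0, 0.001, 0.022], [-0.022, -0.005, -1.0], [-0.001, -1.0, 0.005]]
ft_force: [-1.6, -0.4, 3.7]
finger_gap: 0.0137
```

Passed the blocked depth with only 3.7 N, so it is in the gate. I'll continue down.

>>> {"method": "step_arm", "body": {"series": [[[0,0,0],[0,0.001,0],1],[[0,0,0],[0,0.001,0],1],[[0,0,0],[0,0.001,0],1],[[0,0,0],[0,0.001,0],1]]}}

```text
time: 13.9
tcp_pos: [0.527, 0.172, 0.1209]
tcp_rot: [[-1.0, 0.001, 0.023], [-0.023, -0.005, -1.0], [-0.001, -1.0, 0.005]]
ft_force: [-1.5, -0.5, 3.7]
finger_gap: 0.0141
```

>>> {"method": "step_arm", "body": {"series": [[[0,0,0],[0,0.001,0],1],[[0,0,0],[0,0.0008,0],1]]}}

```text
time: 14.15
tcp_pos: [0.527, 0.172, 0.1191]
tcp_rot: [[-1.0, 0.001, 0.023], [-0.023, -0.005, -1.0], [-0.001, -1.0, 0.005]]
ft_force: [-2.9, -1.3, 8.1]
finger_gap: 0.0137
```

>>> {"method": "step_arm", "body": {"series": [[[0,0,0],[0,0.0006,0],1]]}}

```text
time: 14.28
tcp_pos: [0.5271, 0.172, 0.1191]
tcp_rot: [[-1.0, 0.001, 0.023], [-0.023, -0.005, -1.0], [-0.0, -1.0, 0.005]]
ft_force: [-4.7, -0.9, 10.0]
finger_gap: 0.0139
```

>>> {"method": "step_arm", "body": {"series": [[[0,0,0],[0,0,0],0.8],[[0,0,0],[0,0,0],0.5],[[0,0,0],[0,0,0],0.5],[[0,0,0],[0,-0.02,0],0.5],[[0,0,0],[0,-0.04,0],0.5],[[0,0,0],[0,-0.04,0],0.5],[[0,0,0],[0,-0.02,0],0.5]]}}

```text
time: 15.15
tcp_pos: [0.5249, 0.1725, 0.2374]
tcp_rot: [[-1.0, -0.007, 0.023], [-0.023, -0.005, -1.0], [0.007, -1.0, 0.005]]
ft_force: [0.2, -0.4, 0.6]
finger_gap: 0.0458
```

```bash
python3 -c "
from h import *
goto([.5095,-.0125,.22],15.8)
c=camera('top'); P=pts(c); g=c['frame'].max(-1)
m=(abs(P[...,0]-.526)<.06)&(abs(P[...,1]-.172)<.06)&(P[...,2]>.125)&(P[...,2]<.16)&(g<90); print('bar z',np.percentile(P[m][:,2],[50,90]) if m.any() else None)"
```

```text
t 15.15 tcp [0.5249 0.1725 0.2374] q [ 0.1   0.09  1.62 -0.    1.43  1.65] F [ 0.2 -0.4  0.6] gap 0.0458
shift [0.0195 0.0185 0.1845] turn [ -0.24 -14.5    0.42]
bar z None
```

>>> {"method": "step_arm", "body": {"series": [[[0,0,0],[0.005,0.0,0.045],0.5],[[0,0,0],[0.005,0,0.045],0.5],[[0,0,0],[0.005,0,0.045],0.5],[[0,0,0],[0.004,0,0.042],0.5],[[0,-7,0],[0,0,0],0.5],[[0,-7,0],[0,0,0],0.5],[[0,0,0],[0,0,0],0.5]]}}

```text
time: 16.08
tcp_pos: [0.5096, -0.0101, 0.2354]
tcp_rot: [[-0.963, -0.006, 0.27], [-0.27, -0.004, -0.963], [0.007, -1.0, 0.002]]
ft_force: [-0.3, 0.6, 0.3]
finger_gap: 0.0462
```

```bash
python3 -c "
from h import *
c=camera('wrist'); cv2.imwrite('pics/w2.png',c['frame']); P=pts(c); g=c['frame'].max(-1)
for nm,lo,hi,x,y in (('bar',.13,.16,.526,.172),('handle',.134,.147,.51,-.012)):
    m=((P[...,2]>lo)&(P[...,2]<hi)&(g<110)&(abs(P[...,0]-x)<.05)&(abs(P[...,1]-y)<.03)); p=P[m]
    if len(p): r=cv2.minAreaRect(p[:,:2].astype(np.float32)); print(nm,len(p),r,np.median(p[:,2]))
    if nm=='handle' and len(p): goto([*r[0],.22],15.8)
"
```

```text
bar 1602 ((0.5265851020812988, 0.17126980423927307), (0.06526550650596619, 0.015109512023627758), 1.8212720155715942) 0.1431562134457419
handle 545 ((0.511727511882782, -0.013774647377431393), (0.04924144968390465, 0.011258427053689957), 15.68388843536377) 0.14027998990635143
t 16.12 tcp [ 0.5095 -0.0101  0.2354] q [-0.25 -0.02  1.75 -0.01  1.42  1.04] F [ 0.6  0.4 -0.7] gap 0.0462
shift [-0.0012  0.0154  0.0041] turn [-0.11 -0.17  0.4 ]
```

View pics/w2.png

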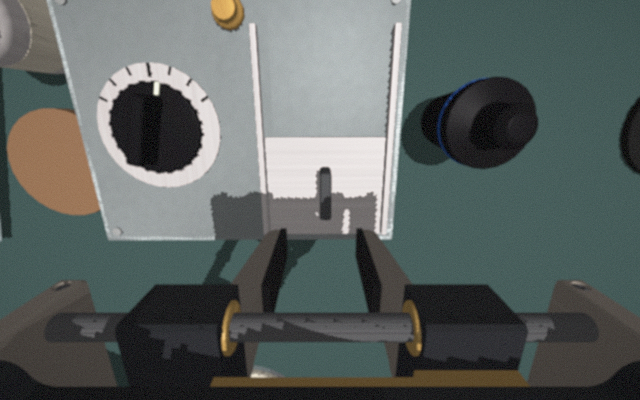

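The wrist view shows the dial at (155,125), pointer slightly right of zero. Its bar top is at z 0.143, 10 mm lower than before, so it stayed in. The handle at (325,193) lies between the fingers. I'll descend and grip it.

>>> {"method": "step_arm", "body": {"series": [[[0,0,0.4],[-0.001,0.0,0.004],0.5],[[0,0,0],[0,0.04,0],0.5],[[0,0,0],[0,0.04,0],0.5],[[0,0,0],[0,0.015,0],0.5],[[0,0,0],[0,0,0],0.5]]}}

```text
time: 16.75
tcp_pos: [0.5135, -0.0141, 0.1391]
tcp_rot: [[-0.964, 0.005, 0.265], [-0.265, -0.003, -0.964], [-0.004, -1.0, 0.004]]
ft_force: [-0.3, 0.6, -0.2]
finger_gap: 0.0458
```

```bash
python3 -c "
from h import *
goto([.511,-.0135,.12],15.8)"
```

```text
t 16.75 tcp [ 0.5135 -0.0141  0.1391] q [-0.26  0.07  1.85 -0.    1.22  1.04] F [-0.3  0.6 -0.2] gap 0.0458
shift [ 0.0023  0.0191 -0.0013] turn [-0.22 -0.44 -0.24]
```

>>> {"method": "step_arm", "body": {"series": [[[0,-0.4,-0.2],[0.002,0.01,-0.001],0.5],[[0,0,0],[0,0.007,0],0.5],[[0,0,0],[0,0.001,0],0.8],[[0,0,0],[0,0,0],1],[[0,0,0],[0,0,0],1],[[0,0,0],[0,0,0],1],[[0,0,0],[-0.003,0,0],1],[[0,0,0],[-0.004,0,0],1]]}}

```text
time: 17.75
tcp_pos: [0.5198, -0.0118, 0.1241]
tcp_rot: [[-0.962, 0.005, 0.272], [-0.272, -0.004, -0.962], [-0.004, -1.0, 0.005]]
ft_force: [-3.8, -0.1, 2.0]
finger_gap: 0.0119
```

>>> {"method": "step_arm", "body": {"series": [[[0,0,0],[-0.01,0,0],1],[[0,0,0],[-0.012,0,0],1],[[0,0,0],[-0.012,0,0],1],[[0,0,0],[-0.012,0,0],1],[[0,0,0],[-0.012,0,0],1],[[0,0,0],[-0.006,0,0],1]]}}

```text
time: 18.5
tcp_pos: [0.5857, 0.0069, 0.124]
tcp_rot: [[-0.962, 0.004, 0.272], [-0.272, -0.004, -0.962], [-0.003, -1.0, 0.005]]
ft_force: [-3.7, -0.2, 2.2]
finger_gap: 0.0122
```

```bash
python3 -c "
from h import *
goto([.5117+.0962*.85,-.0125+.272*.085,.124],15.8)"
```

```text
t 18.5 tcp [0.5857 0.0069 0.124 ] q [-0.19  0.27  1.66 -0.    1.21  1.1 ] F [-3.7 -0.2  2.2] gap 0.0122
shift [-0.0085  0.0001 -0.0014] turn [-0.29 -0.01 -0.15]
```

>>> {"method": "step_arm", "body": {"series": [[[0,0,0],[-0.004,0,0],1],[[0,0,0],[-0.003,0,0],1],[[0,0,0],[-0.002,0,0],1],[[0,0,0],[-0.0015,0,0],1],[[0,0,0],[-0.0015,0,0],1],[[0,0,0],[-0.0015,0,0],1]]}}

```text
time: 19.25
tcp_pos: [0.5958, 0.0098, 0.124]
tcp_rot: [[-0.962, -0.006, 0.272], [-0.272, -0.006, -0.962], [0.007, -1.0, 0.004]]
ft_force: [-8.3, -0.6, 5.2]
finger_gap: 0.0116
```

It's at the end stop (8 N). Release, lift clear and check.

>>> {"method": "step_arm", "body": {"series": [[[0,0,0],[0,0,0],0.8],[[0,0,0],[0,0,0],0.5],[[0,0,0],[0,0,0],0.5],[[0,0,0],[0,-0.02,0],0.5],[[0,0,0],[0,-0.04,0],0.5],[[0,0,0],[0,-0.05,0],0.5],[[0,0,0],[0.06,0,0],0.5],[[0,0,0],[0.06,0,0],0.5]]}}

```text
time: 20.25
tcp_pos: [0.4847, -0.0236, 0.2453]
tcp_rot: [[-0.962, 0.009, 0.274], [-0.274, -0.01, -0.962], [-0.006, -1.0, 0.012]]
ft_force: [0.2, -0.5, 0.8]
finger_gap: 0.046
```

>>> {"method": "step_arm", "body": {"series": [[[0,0,0],[0.06,0,0],0.5],[[0,0,0],[0.03,0,0],0.5],[[0,0,0],[0,0,0],0.5]]}}

```text
time: 20.62
tcp_pos: [0.3956, -0.0498, 0.2501]
tcp_rot: [[-0.962, 0.019, 0.272], [-0.273, -0.014, -0.962], [-0.014, -1.0, 0.019]]
ft_force: [-0.9, -0.4, 0.3]
finger_gap: 0.046
```

```bash
python3 -c "
from h import *
goto([.4,-.05,.24],15.8)
for n in ('wrist','scene'):
  c=camera(n); cv2.imwrite('pics/%s3.png'%n,c['frame']); P=pts(c); g=c['frame'].max(-1)
  for nm,lo,hi,x,y in (('bar',.13,.16,.526,.172),('handle',.134,.147,.592,.0105)):
    m=((P[...,2]>lo)&(P[...,2]<hi)&(g<110)&(abs(P[...,0]-x)<.05)&(abs(P[...,1]-y)<.03)); p=P[m]
    if len(p): r=cv2.minAreaRect(p[:,:2].astype(np.float32)); print(n,nm,len(p),r,np.median(p[:,2]))
"
```

```text
t 20.62 tcp [ 0.3956 -0.0498  0.2501] q [-0.43 -0.37  2.02 -0.01  1.48  0.87] F [-0.9 -0.4  0.3] gap 0.046
shift [-0.0041  0.0101  0.0012] turn [-1.09  0.02 -0.82]
wrist bar 807 ((0.507308304309845, 0.1710706651210785), (0.028634045273065567, 0.015298119746148586), 0.968376874923706) 0.14252731588255413
scene bar 187 ((0.5276585221290588, 0.17149034142494202), (0.06425043195486069, 0.014174776151776314), 1.4396069049835205) 0.14333868240308822
scene handle 72 ((0.5944462418556213, 0.011168687604367733), (0.04573935642838478, 0.008651397190988064), 15.267377853393555) 0.13974726571347212
```

View pics/scene3.png

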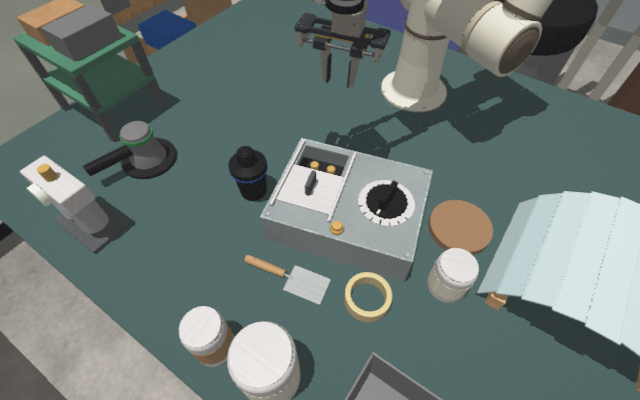

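The scene view shows the hatch open with the opening visible at (325,160), the handle at (310,183), the dial still down, the bystanders unmoved and the arm clear. In this camera the handle has travelled 86 mm, which is fully open. Handing in.

```bash
python3 -c "
from h import *
print(workorder.sign_off(), status.get_obs()['time'])"
```

```text
the job is handed in; nothing more can be done
the job is handed in; nothing more can be done
```

The job is done and handed in: both tumblers are set, the dial is left in, and the hatch is slid fully open. The clock read 20.6 s at my last reading before handing in.

- **First gate:** I turned the dial left and pressed lightly every 3°. It half sank at about +43° and dropped in at about +44°, 10.0 mm down with 7 N. I then pulled it fully up.
- **Second gate:** I turned it right to about −14.5°, where it went in 10 mm, with at most about 10 N at the wrist, and I left it there.
- **Hatch:** I gripped the handle and slid it to its end stop.

**Last checks:**
- The handle moved 86 mm against the nominal 85 mm, which is within camera error.
- The dial bar's top is at 0.143 m, about 10 mm lower than at the start.
- In the scene picture no bystander appears to have moved (judged by eye, not measured), and the arm is clear of everything.

After handing in, the clock could no longer be read. No checks failed or disagreed.

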